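# Open the cell tester for the lantern's long cell

### The arm

A 6-joint arm with a two-finger parallel gripper is mounted at the origin on the work surface. World frame = base frame: x ahead of the robot, y to its left, z up, the work surface at z = 0. Lengths are in m, angles in rad, forces in N, time in s.
With the tool pointing down it reaches from about 0.325 to 0.85 m from the base axis. Payload 4.4 kg.
Tool frame: the origin (TCP) lies between the finger pads, 19 mm behind the fingertips; this is the grasp point; z points along the fingers, x is the direction in which the jaws open and shut, and the axes are right-handed (so a half turn about z gives the same grasp; the last joint's range is limited). The gripper opens to 94 mm and grips with 3 to 60 N. Pads are 16 mm wide; open, the fingers measure 119 mm over their backs; the gripper's body (75 mm by 177 mm) begins 78 mm behind the grasp point.
Start: joints at [1.159, 0.207, 1.542, -0, 1.393, -0.15], TCP at [0.148, 0.556, 0.224] pointing down, gripper open.
Joint ranges: [-2.73, 2.73], [-0.86, 2.22], [0.23, 2.46], [-1.11, 4.25], [0.08, 2.63], [-2.82, 2.82]. Speed limits (rad/s): [2.79, 2.79, 3.14, 3.14, 3.14, 3.14].

### API

Orientations are given as a rotation vector (axis times angle).
In Python, from cell import manip gives the robot as it stands.
- The arm moves only by the tool arm_command, never from a script. Its argument "plan" is a list that holds one entry, the list of rows, each a list of 7 numbers: the shift along the tool's x, y, z in m, then the turn, a rotation vector about the tool's x, y, z in rad, then the opening, from 0 (shut) to 1 (fully open). A call has exactly 8 rows; each row shifts and turns the commanded pose from where the row before left it, along the tool's axes as they then stand; what a row does not reach is not made up. A row lasts 1/12 s, in which the tool goes at most 41.7 mm and 7.16 degrees, less where a joint would pass 70% of its speed; a pose out of reach is approached as far as the arm can. A call with a gripper value outside its range is refused whole. The fingers move at their own pace and stop on an object; "grip_force" is the grip in N (left out, the last holds). Time passes only in rows, so rows that do not move let the fingers close, or fill a call up. It gives the time, the measured TCP pose, the force and the opening at its end, in the units of the state.
- manip.state(): the state, without advancing time (a new reading comes with each control period).
- manip.capture(name): name is "scene" or "top"; returns a dict with "color" (384x512x3 uint8, blue, green, red), "range_z" (384x512 float32, m along the optical axis (not along the pixel's ray), 0 where there is no reading), "vfov" (degrees; the focal length in pixels is half the picture's height over the tangent of half this angle, whatever the lens; pixels are square), "cx", "cy" (the principal point, pixels), "k1" (the pictures are not rectified: a ray, as slopes to the right and down, at radius r is drawn at 1 + k1 r^2 times it, then the intrinsics apply), "extrinsics" (4x4, takes a point from camera to world coordinates). Camera axes: x right, y down, z forward; pixel columns grow to the right and rows downward; lengths in m; the calibration is good to about 2 mm. A picture is of the moment at which its call begins.
- manip.sign_off(): hands the job in, once; it reports no verdict.
The state is a dict: "time": time; "qpos": joint angles; "joint_velocities": joint speeds; "joint_efforts": joint torques, N m; "eef_pos": TCP position; "orientation": TCP orientation; "wrist_force": force on the tool from outside, world axes, zero at the start; "moment": the same for the moment, N m; "gripper_width": finger opening in m.
Only numpy, scipy, OpenCV 4.12 (cv2) and the standard library are available. Lean on these libraries where they do the work, as an engineer would, in place of code of your own. Each camera call takes 0.05 s, during which the arm holds its last target. There are 200 camera calls.

### The job

The solar lantern's long cell is about to be checked on the desktop cell tester. First turn the tester's selector knob to the long-cell mark and leave it clicked in there; then pull the tester's spring-return jaw out until its index lines up with the outer (long-cell) mark line, and keep holding it there so that the cell can be laid in: finish with the gripper still on the jaw, because it springs shut when let go. Leave the lantern, the cell on its coaster, the plant pot and the grill brush where they are.

Things in the scene. Friction and masses are not known exactly. Their poses are not given: they have to be found in the camera images.
- tester: Desktop cell tester: flat grey box 142 (own x) x 185 (own y) mm, flat deck 36 mm above the table, held fast by suction feet. Origin: centre of underside; own x points away from the robot side (its user) to its far edge, own y left, z up. Selector on the left, axis at own (-25, 50) mm, needle meter behind it; cell bay with the spring jaw on the right, along own x at own y = -50 mm.
- selector (a joint): Selector angle, rad, growing clockwise from above, four clicks (detents): 0 off (ring sign), 0.698 short cell (short pill sign), 1.396 long cell (long pill sign), 2.094 block battery (square sign). The pointer stands 1.047 minus this value counter-clockwise from the tester's own x: long cell is far, 20 degrees right. A click takes up to 0.1 N m; let go, it settles in the nearest.
- selector_grip (a point): On the selector's axis, 65 mm above the table, 1 mm under the top of its grip bar: a good TCP height. The black bar is upright, 12 mm thick, about 38 mm long, 24 mm high, on a round skirt 46 mm across and 5 mm high; own x lies along the bar towards the pointing end (nosed, with a white line).
- jaw (a joint): How far the spring jaw is pulled out, m: 0 home (sprung against its stop), 0.021 short-cell mark, 0.036 outer, long-cell mark, 0.046 end stop. It slides along the tester's own -x, towards the user. The spring pulls it home with about 4.5 N at home, 7.7 N at the outer mark.
- jaw_grip (a point): In the jaw's upright black tab, on its middle, 65 mm above the table, 1 mm under its top: a good TCP height for pinching it. Tab 12 mm thick along the slide, 26 mm wide across it, 30 mm high above the deck; axes parallel to the tester's. At home its centre is at the tester's own (17, -50) mm, 43 mm short of the fixed contact post (30 wide, 26 high) at the far end of the bay.
- jaw_index (a point): Middle of the jaw's index, a bar 3 mm thick and 44 mm long across the slide, at the user's end of the jaw's low foot (5 mm high), 27 mm towards the user from the tab's centre and 42 mm above the table; its ends point at the mark lines.
- outer_mark (a point): On the deck, on the bay's centre line, level with the outer (long-cell) mark, a white line 14 mm long on either side of the bay with a long pill sign, at the tester's own x = -46 mm; the index is to stand over it. The inner mark (8 mm lines, short pill sign) is at own x = -31 mm. Ribs 4 mm high, 33 mm apart, run along the bay.
- lantern: Solar lantern with a toggle switch on its black round base, 104 mm across, 138 mm high to the solar panel, wire bail up to 178 mm; loose. Origin: centre of its underside.
- pot: Small green plastic plant pot, empty, 86 mm across the rim, 80 mm high; loose. Origin: centre of its underside.
- coaster: Grey hard silicone coaster, 94 mm across, 6 mm thick; loose. Origin: centre of its underside.
- cell: The lantern's long cell, a cylinder 18 mm across and 65 mm long, standing upright on the coaster; loose. Origin: centre of its underside.
- grill_brush: Stainless grill brush lying along its own y, about 235 mm long, head 50 mm wide, 28 mm high; loose. Origin: on the table under the middle of its length.
Things that resemble listed ones, but are neither listed nor needed, are in the scene too. Of the things shaped like the tester, the grey one is meant.

How it is judged:
By the outcome, as a careful person would: the job done as asked, in the order asked, and still so for the second after the job is handed in, while the arm keeps its last pose, push and grip.
It also fails if it takes over 48 s, if anything falls off the work surface, if the arm or the gripper's body presses on something with over 40 N, if the wrist force passes 120 N, or if a joint passes its speed limit or range.

## Working session

There is one attempt and no reset: what is moved stays moved. The work goes in short steps, Python scripts to look and compute and a tool call to move; the robot and the scene stay as the last step left them, time stands still between calls to the robot, and variables do not carry over. Pictures are saved under pics/ and viewed, about 8 in all and at most 12, crops included, and the job is handed in when it is done.

Besides the shell and the picture viewer there is one more tool, called after ">>>" by a JSON object that holds its "op" and its "data". arm_command: Moves the arm, as the interface text tells. Its arguments: {"type":"object","properties":{"plan":{"type":"array"},"grip_force":{"type":"number"}},"required":["plan"]}

```bash
mkdir -p pics; cat > h.py <<'E'
import numpy as np, cv2
from cell import manip
def cap(n,f=None):
    c=manip.capture(n)
    if f: cv2.imwrite('pics/'+f,c['color'])
    np.save('pics/last_'+n+'.npy',c,allow_pickle=True); return c
def K(c):
    f=c['color'].shape[0]/2/np.tan(np.radians(c['vfov'])/2)
    return f
def ray(c,u,v):
    f=K(c); d=np.array([(u-c['cx'])/f,(v-c['cy'])/f]); s=d.copy()
    for _ in range(20): s=d/(1+c['k1']*(s@s))
    E=np.array(c['extrinsics']); return E[:3,3],E[:3,:3]@np.array([s[0],s[1],1])
def onz(c,u,v,z):
    o,d=ray(c,u,v); return o+d*(z-o[2])/d[2]
def proj(c,p):
    E=np.array(c['extrinsics']); q=E[:3,:3].T@(np.array(p)-E[:3,3]); s=q[:2]/q[2]; s=s*(1+c['k1']*(s@s)); f=K(c)
    return s*f+[c['cx'],c['cy']]
E
python3 - <<'E'
from h import *
for n in('scene','top'):
    c=cap(n,n+'0.png'); print(n,c['vfov'],c['cx'],c['cy'],c['k1'],np.round(c['extrinsics'],3).tolist())
s=manip.state(); print({k:np.round(v,3).tolist() for k,v in s.items()})
a=cv2.imread('pics/scene0.png');b=cv2.imread('pics/top0.png')
E
```

```text
scene 49.33425805521948 257.9563747227698 190.02061961242174 -0.1158660061049229 [[0.424, 0.5, -0.755, 1.524], [0.905, -0.25, 0.343, -0.399], [-0.017, -0.829, -0.559, 0.811], [0.0, 0.0, 0.0, 1.0]]
top 46.265305875832595 251.28860016534577 194.0483141618584 0.04168738683946868 [[0.012, -0.979, 0.205, 0.197], [-1.0, -0.011, 0.005, 0.061], [-0.003, -0.206, -0.979, 1.6], [0.0, 0.0, 0.0, 1.0]]
{'time': 0.1, 'qpos': [1.16, 0.207, 1.543, 0.0, 1.394, -0.151], 'joint_velocities': [0.0, 0.0, -0.005, 0.001, -0.0, -0.0], 'joint_efforts': [-0.0, -37.187, -28.229, 0.07, 0.031, -0.0], 'eef_pos': [0.148, 0.555, 0.223], 'orientation': [2.491, 1.913, -0.003], 'wrist_force': [-1.067, -0.264, 0.655], 'moment': [-0.035, 0.017, -0.028], 'gripper_width': 0.094}
```

View pics/top0.png

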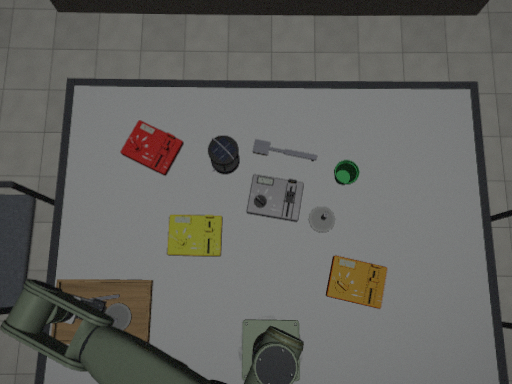

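View pics/scene0.png

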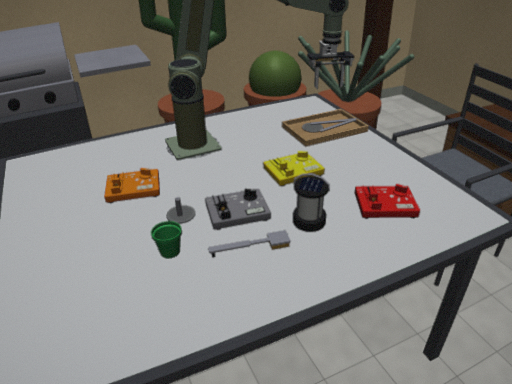

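The top view shows the grey tester at about (275,198) and the scene view shows it at (237,207). The knob is at (260,201) in the top view and the jaw bay is at about (291,198).

```bash
python3 - <<'E'
from h import *
c=np.load('pics/last_top.npy',allow_pickle=True).item(); im=c['color']
d=np.load('pics/last_scene.npy',allow_pickle=True).item()
a=cv2.resize(im[165:230,235:345],None,fx=7,fy=7,interpolation=cv2.INTER_CUBIC)[:, :770]
b=cv2.resize(d['color'][180:235,195:285],None,fx=7,fy=7,interpolation=cv2.INTER_CUBIC)
cv2.imwrite('pics/cropA.png',a); 
# deck from range: points of height .03-.045
def cloud(c):
    H,W=c['range_z'].shape; P=np.zeros((H,W,3)); f=K(c)
    u,v=np.meshgrid(np.arange(W),np.arange(H)); d=np.stack([(u-c['cx'])/f,(v-c['cy'])/f],-1); s=d.copy()
    for _ in range(20): s=d/(1+c['k1']*(s**2).sum(-1,keepdims=True))
    E=np.array(c['extrinsics']); q=np.concatenate([s,np.ones((H,W,1))],-1)*c['range_z'][...,None]
    return q@E[:3,:3].T+E[:3,3]
for n,c,ctr,r in(('top',c,(275,198),40),('scene',d,(237,207),45)):
    P=cloud(c); m=((P[...,2]>.026)&(P[...,2]<.046)&(c['range_z']>0)).astype(np.uint8)
    k,l,st,ce=cv2.connectedComponentsWithStats(m)
    i=l[ctr[1]-4:ctr[1]+5,ctr[0]-4:ctr[0]+5]; i=np.bincount(i[i>0]).argmax(); Q=P[l==i]
    R=cv2.minAreaRect((Q[:,:2]*1000).astype(np.float32)); print(n,len(Q),R,np.median(Q[:,2]))
E
```

```text
top 1889 ((513.6807861328125, -15.4296875), (185.1005859375, 142.9419708251953), 80.54615020751953) 0.03813442067909678
scene 1422 ((519.5516357421875, -17.923843383789062), (181.35549926757812, 145.92010498046875), 81.35969543457031) 0.03525700357818118
```

View pics/cropA.png

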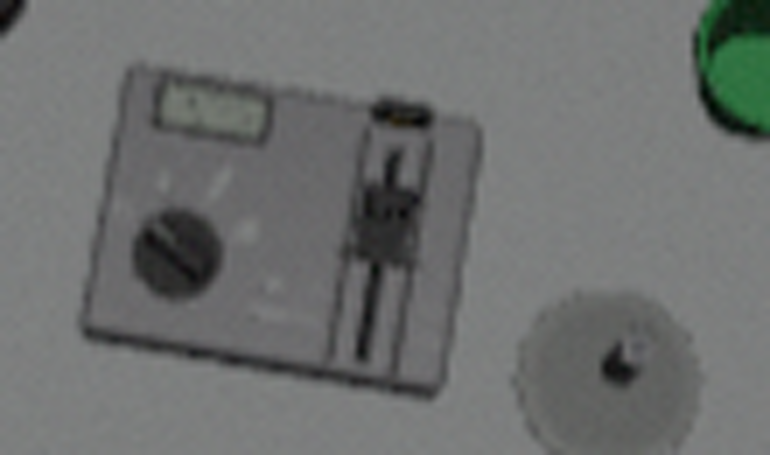

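```bash
cat >> h.py <<'E'
def cloud(c):
    H,W=c['range_z'].shape; P=np.zeros((H,W,3)); f=K(c)
    u,v=np.meshgrid(np.arange(W),np.arange(H)); d=np.stack([(u-c['cx'])/f,(v-c['cy'])/f],-1); s=d.copy()
    for _ in range(20): s=d/(1+c['k1']*(s**2).sum(-1,keepdims=True))
    E=np.array(c['extrinsics']); q=np.concatenate([s,np.ones((H,W,1))],-1)*c['range_z'][...,None]
    return q@E[:3,:3].T+E[:3,3]
def todo(pos,thdeg):
    from scipy.spatial.transform import Rotation as R
    s=manip.state(); M=R.from_rotvec(s['orientation']).as_matrix(); th=np.degrees(np.arctan2(M[1,0],M[0,0]))
    print('pos',np.round(s['eef_pos'],4),'th',round(th,2),'toolz',np.round(M[:,2],4),'q6',np.round(s['qpos'][5],3),'F',np.round(s['wrist_force'],1),'w',s['gripper_width'],'t',s['time'])
    print('tool shift',np.round(M.T@(np.array(pos)-s['eef_pos']),4),'turn z',round(np.radians((th-thdeg+180)%360-180),4))
E
python3 - <<'E'
from h import *
for n,ctr in(('top',(275,198)),('scene',(237,207))):
    c=np.load(f'pics/last_{n}.npy',allow_pickle=True).item(); P=cloud(c)
    m=((P[...,2]>.030)&(P[...,2]<.046)&(c['range_z']>0)).astype(np.uint8)
    k,l,st,ce=cv2.connectedComponentsWithStats(m)
    i=l[ctr[1]-4:ctr[1]+5,ctr[0]-4:ctr[0]+5]; i=np.bincount(i[i>0]).argmax()
    v,u=np.nonzero(l==i); Q=np.array([onz(c,a,b,.036)[:2] for a,b in zip(u,v)])*1000
    print(n,cv2.minAreaRect(Q.astype(np.float32)))
    k=(P[...,2]>.06)&(P[...,2]<.2)&(P[...,0]>.4)&(P[...,0]<.75)&(abs(P[...,1])<.3)
    kk,l,st,ce=cv2.connectedComponentsWithStats(k.astype(np.uint8))
    for j in range(1,kk):
        q=P[l==j]; print('  tall',len(q),np.round(q.min(0),3),np.round(q.max(0),3))
todo([.499,.037,.2],141)
E
```

```text
top ((513.3035888671875, -15.201271057128906), (184.25942993164062, 142.5855255126953), 80.65648651123047)
  tall 753 [0.603 0.115 0.061] [0.709 0.217 0.183]
  tall 185 [ 0.554 -0.3    0.06 ] [ 0.643 -0.219  0.09 ]
  tall 1 [ 0.596 -0.3    0.088] [ 0.596 -0.3    0.088]
  tall 13 [ 0.562 -0.088  0.06 ] [ 0.572 -0.062  0.072]
  tall 27 [ 0.516 -0.08   0.061] [ 0.527 -0.055  0.08 ]
  tall 39 [0.483 0.021 0.061] [0.512 0.052 0.073]
  tall 25 [ 0.439 -0.195  0.062] [ 0.455 -0.178  0.076]
  tall 19 [0.436 0.2   0.06 ] [0.444 0.228 0.067]
scene ((522.3958740234375, -19.121849060058594), (180.04440307617188, 147.66317749023438), 80.93789672851562)
  tall 9 [0.4   0.197 0.061] [0.404 0.221 0.069]
  tall 1 [0.443 0.216 0.062] [0.443 0.216 0.062]
  tall 2 [0.44  0.201 0.06 ] [0.448 0.201 0.06 ]
  tall 1082 [0.608 0.112 0.06 ] [0.713 0.214 0.178]
  tall 32 [0.489 0.021 0.06 ] [0.523 0.05  0.071]
  tall 30 [ 0.445 -0.197  0.062] [ 0.462 -0.18   0.074]
  tall 24 [ 0.52  -0.081  0.06 ] [ 0.536 -0.057  0.067]
  tall 17 [ 0.564 -0.09   0.06 ] [ 0.578 -0.064  0.066]
  tall 375 [ 0.554 -0.3    0.06 ] [ 0.646 -0.221  0.084]
pos [0.148  0.5549 0.2232] th 75.06 toolz [-8.0e-04 -1.9e-03 -1.0e+00] q6 -0.151 F [-1.1 -0.3  0.7] w 0.09407579306717703 t 0.1
tool shift [-0.4098  0.4727  0.0239] turn z -1.1509
```

>>> {"op": "arm_command", "data": {"plan": [[[-0.0256, 0.0295, 0.0015, 0, 0, 0, 0.5], [-0.0256, 0.0295, 0.0015, 0, 0, 0, 0.5], [-0.0256, 0.0295, 0.0015, 0, 0, 0, 0.5], [-0.0256, 0.0295, 0.0015, 0, 0, 0, 0.5], [-0.0256, 0.0295, 0.0015, 0, 0, 0, 0.5], [-0.0256, 0.0295, 0.0015, 0, 0, 0, 0.5], [-0.0256, 0.0295, 0.0015, 0, 0, 0, 0.5], [-0.0256, 0.0295, 0.0015, 0, 0, 0, 0.5]]]}}

```text
time: 0.77
eef_pos: [0.3238, 0.295, 0.2119]
orientation: [2.491, 1.914, -0.001]
wrist_force: [1.1, 0.5, 1.0]
gripper_width: 0.0479
```

>>> {"op": "arm_command", "data": {"plan": [[[-0.0256, 0.0295, 0.0015, 0, 0, 0, 0.5], [-0.0256, 0.0295, 0.0015, 0, 0, 0, 0.5], [-0.0256, 0.0295, 0.0015, 0, 0, 0, 0.5], [-0.0256, 0.0295, 0.0015, 0, 0, 0, 0.5], [-0.0256, 0.0295, 0.0015, 0, 0, 0, 0.5], [-0.0256, 0.0295, 0.0015, 0, 0, 0, 0.5], [-0.0256, 0.0295, 0.0015, 0, 0, 0, 0.5], [-0.0256, 0.0295, 0.0015, 0, 0, 0, 0.5]]]}}

```text
time: 1.43
eef_pos: [0.4991, 0.0362, 0.1998]
orientation: [-2.491, -1.913, 0.0]
wrist_force: [0.7, 0.5, 0.5]
gripper_width: 0.0466
```

>>> {"op": "arm_command", "data": {"plan": [[[0, 0, 0, 0, 0, -0.115, 0.5], [0, 0, 0, 0, 0, -0.115, 0.5], [0, 0, 0, 0, 0, -0.115, 0.5], [0, 0, 0, 0, 0, -0.115, 0.5], [0, 0, 0, 0, 0, -0.115, 0.5], [0, 0, 0, 0, 0, -0.115, 0.5], [0, 0, 0, 0, 0, -0.115, 0.5], [0, 0, 0, 0, 0, -0.115, 0.5]]]}}

```text
time: 2.1
eef_pos: [0.4982, 0.0381, 0.1997]
orientation: [-1.374, -2.824, 0.001]
wrist_force: [0.5, 0.2, -0.5]
gripper_width: 0.0469
```

```bash
python3 - <<'E'
from h import *
todo([.500,.0365,.13],141)
E
```

```text
pos [0.4982 0.0381 0.1997] th 128.09 toolz [-1.1e-03  2.0e-04 -1.0e+00] q6 -2.333 F [ 0.5  0.2 -0.5] w 0.046924379894065095 t 2.1
tool shift [-0.0024  0.0004  0.0697] turn z -0.2253
```

>>> {"op": "arm_command", "data": {"plan": [[[0, 0, 0, 0, 0, -0.11, 0.5], [0, 0, 0, 0, 0, -0.11, 0.5], [-0.001, 0, 0.023, 0, 0, 0, 0.5], [-0.001, 0, 0.023, 0, 0, 0, 0.5], [0, 0, 0.023, 0, 0, 0, 0.5], [0, 0, 0, 0, 0, 0, 0.5], [0, 0, 0, 0, 0, 0, 0.5], [0, 0, 0, 0, 0, 0, 0.5]]]}}

```text
time: 2.77
eef_pos: [0.5008, 0.0368, 0.1321]
orientation: [1.064, 2.955, 0.0]
wrist_force: [0.3, -0.7, -0.3]
gripper_width: 0.0468
```

```bash
python3 - <<'E'
from h import *
todo([.500,.0365,.065],141)
c=cap('top'); d=cap('scene')
a=cv2.resize(c['color'][160:235,235:320],(680,600),interpolation=cv2.INTER_CUBIC)
cv2.imwrite('pics/m1.png',cv2.resize(d['color'][150:240,190:310],(800,600),interpolation=cv2.INTER_CUBIC))
E
```

```text
pos [0.5008 0.0368 0.1321] th 140.38 toolz [ 9.e-04 -1.e-04 -1.e+00] q6 -2.549 F [ 0.3 -0.7 -0.3] w 0.046764377124112314 t 2.7667
tool shift [ 0.0005 -0.0008  0.0671] turn z -0.0108
```

View pics/m1.png

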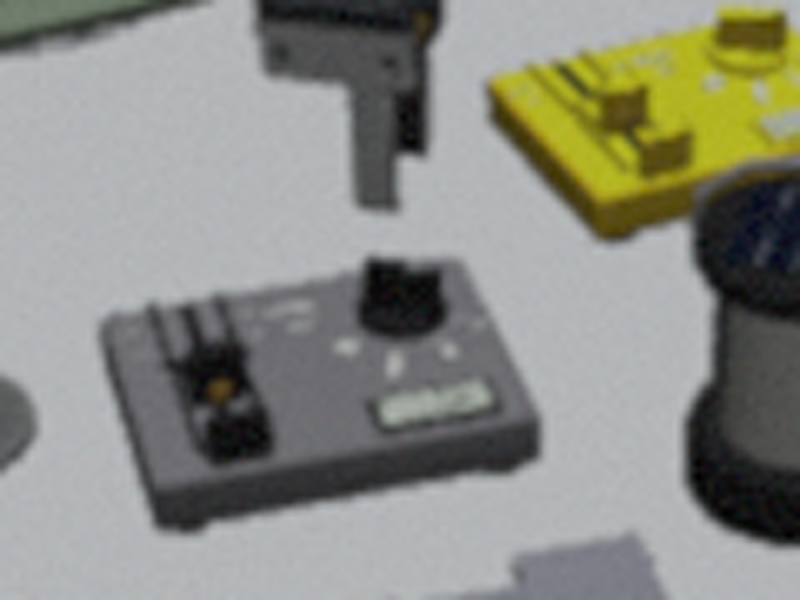

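The gripper at (395,200) stands over the knob at (400,300), with clear space round it. Next I descend, then close.

>>> {"op": "arm_command", "data": {"plan": [[[0, -0.0005, 0.017, 0, 0, 0, 0.5], [0, 0, 0.017, 0, 0, 0, 0.5], [0, 0, 0.017, 0, 0, 0, 0.5], [0, 0, 0.016, 0, 0, 0, 0.5], [0, 0, 0, 0, 0, 0, 0.5], [0, 0, 0, 0, 0, 0, 0.05], [0, 0, 0, 0, 0, 0, 0.05], [0, 0, 0, 0, 0, 0, 0.05]]], "grip_force": 20}}

```text
time: 3.53
eef_pos: [0.5015, 0.0363, 0.066]
orientation: [1.064, 2.953, 0.001]
wrist_force: [1.5, 1.2, -0.3]
gripper_width: 0.0297
```

>>> {"op": "arm_command", "data": {"plan": [[[0, 0, 0, 0, 0, 0, 0.05], [0, 0, 0, 0, 0, 0, 0.05], [0, 0, 0, 0, 0, 0, 0.05], [0, 0, 0, 0, 0, 0, 0.05], [0, 0, 0, 0, 0, 0, 0.05], [0, 0, 0, 0, 0, 0, 0.05], [0, 0, 0, 0, 0, 0, 0.05], [0, 0, 0, 0, 0, 0, 0.05]]], "grip_force": 20}}

```text
time: 4.2
eef_pos: [0.499, 0.0376, 0.0649]
orientation: [-1.064, -2.953, -0.002]
wrist_force: [-3.7, 2.6, 6.3]
gripper_width: 0.0122
```

```bash
python3 - <<'E'
from h import *
todo([.500,.0365,.065],61)
print(manip.state()['moment'])
E
```

```text
pos [0.499  0.0376 0.0649] th 140.37 toolz [-0.0021  0.0021 -1.    ] q6 -2.55 F [-3.7  2.6  6.3] w 0.01221973197961013 t 4.2
tool shift [-0.0015 -0.0002 -0.0001] turn z 1.3852
[0.76037148 0.71032165 0.08137726]
```

>>> {"op": "arm_command", "data": {"plan": [[[0.002, 0, 0, 0, 0, 0.0875, 0.05], [0, 0, 0, 0, 0, 0.0875, 0.05], [0, 0, 0, 0, 0, 0.0875, 0.05], [0, 0, 0, 0, 0, 0.0875, 0.05], [0, 0, 0, 0, 0, 0.0875, 0.05], [0, 0, 0, 0, 0, 0.0875, 0.05], [0, 0, 0, 0, 0, 0.0875, 0.05], [0, 0, 0, 0, 0, 0.0875, 0.05]]]}}

```text
time: 4.87
eef_pos: [0.4982, 0.0389, 0.0649]
orientation: [-2.018, -2.405, -0.002]
wrist_force: [-1.6, 4.0, 4.4]
gripper_width: 0.0123
```

>>> {"op": "arm_command", "data": {"plan": [[[0, 0, 0, 0, 0, 0.0875, 0.05], [0, 0, 0, 0, 0, 0.0875, 0.05], [0, 0, 0, 0, 0, 0.0875, 0.05], [0, 0, 0, 0, 0, 0.0875, 0.05], [0, 0, 0, 0, 0, 0.0875, 0.05], [0, 0, 0, 0, 0, 0.0875, 0.05], [0, 0, 0, 0, 0, 0.0875, 0.05], [0, 0, 0, 0, 0, 0.07, 0.05]]]}}

```text
time: 5.53
eef_pos: [0.4984, 0.0402, 0.0649]
orientation: [-2.705, -1.59, -0.004]
wrist_force: [-0.6, 8.3, 3.3]
gripper_width: 0.0114
```

>>> {"op": "arm_command", "data": {"plan": [[[0, 0, 0, 0, 0, 0, 0.05], [0, 0, 0, 0, 0, 0, 0.05], [0, 0, 0, 0, 0, 0, 0.05], [0, 0, 0, 0, 0, 0, 0.05], [0, 0, 0, 0, 0, 0, 0.05], [0, 0, 0, 0, 0, 0, 0.05], [0, 0, 0, 0, 0, 0, 0.05], [0, 0, 0, 0, 0, 0, 0.05]]]}}

```text
time: 6.2
eef_pos: [0.4985, 0.0402, 0.0649]
orientation: [-2.702, -1.595, -0.004]
wrist_force: [-1.3, 7.6, 3.5]
gripper_width: 0.0117
```

```bash
python3 - <<'E'
from h import *
todo([.500,.0365,.065],60.8)
print(manip.state()['moment'])
E
```

```text
pos [0.4985 0.0402 0.0649] th 61.11 toolz [ 4.0e-04  4.7e-03 -1.0e+00] q6 -1.165 F [-1.3  7.6  3.5] w 0.011742380659736188 t 6.2
tool shift [-0.0025  0.0032 -0.0001] turn z 0.0054
[1.37096989 0.14606114 0.00310888]
```

>>> {"op": "arm_command", "data": {"plan": [[[0, 0, 0, 0, 0, 0, 0.4], [0, 0, 0, 0, 0, 0, 0.4], [0, 0, 0, 0, 0, 0, 0.4], [0, 0, 0, 0, 0, 0, 0.4], [0, 0, 0, 0, 0, 0, 0.4], [0, 0, 0, 0, 0, 0, 0.4], [0, 0, -0.01, 0, 0, 0, 0.4], [0, 0, -0.02, 0, 0, 0, 0.4]]]}}

```text
time: 6.87
eef_pos: [0.4959, 0.0378, 0.0926]
orientation: [-2.702, -1.596, 0.008]
wrist_force: [1.2, 0.3, 0.1]
gripper_width: 0.0375
```

>>> {"op": "arm_command", "data": {"plan": [[[0, 0, -0.025, 0, 0, 0, 0.4], [0, 0, -0.025, 0, 0, 0, 0.4], [0, 0, -0.025, 0, 0, 0, 0.4], [0, 0, 0, 0, 0, 0.1, 0.4], [0, 0, 0, 0, 0, 0.12, 0.4], [0, 0, 0, 0, 0, 0.12, 0.4], [0, 0, 0, 0, 0, 0.12, 0.4], [0, 0, 0, 0, 0, 0.12, 0.4]]]}}

```text
time: 7.53
eef_pos: [0.4985, 0.0376, 0.1702]
orientation: [3.051, 0.749, 0.001]
wrist_force: [0.1, -0.6, -0.1]
gripper_width: 0.0379
```

>>> {"op": "arm_command", "data": {"plan": [[[0, 0, 0, 0, 0, 0.12, 0.4], [0, 0, 0, 0, 0, 0.12, 0.4], [0, 0, 0, 0, 0, 0.12, 0.4], [0, 0, 0, 0, 0, 0.12, 0.4], [0, 0, 0, 0, 0, 0.12, 0.4], [0, 0, 0, 0, 0, 0.04, 0.4], [0, 0, 0, 0, 0, 0, 0.4], [0, 0, 0, 0, 0, 0, 0.4]]]}}

```text
time: 8.2
eef_pos: [0.4985, 0.0376, 0.1699]
orientation: [3.133, -0.237, 0.001]
wrist_force: [1.0, -0.8, 0.3]
gripper_width: 0.0375
```

```bash
python3 - <<'E'
from h import *
todo([.525,-.068,.13],-9.3)
c=cap('scene'); cv2.imwrite('pics/m2.png',cv2.resize(c['color'][185:230,195:275],(800,450),interpolation=cv2.INTER_CUBIC))
E
```

```text
pos [0.4985 0.0376 0.1699] th -8.67 toolz [ 7.e-04 -1.e-04 -1.e+00] q6 0.053 F [ 1.  -0.8  0.3] w 0.03748380058720779 t 8.2
tool shift [0.0421 0.1004 0.0399] turn z 0.011
```

View pics/m2.png

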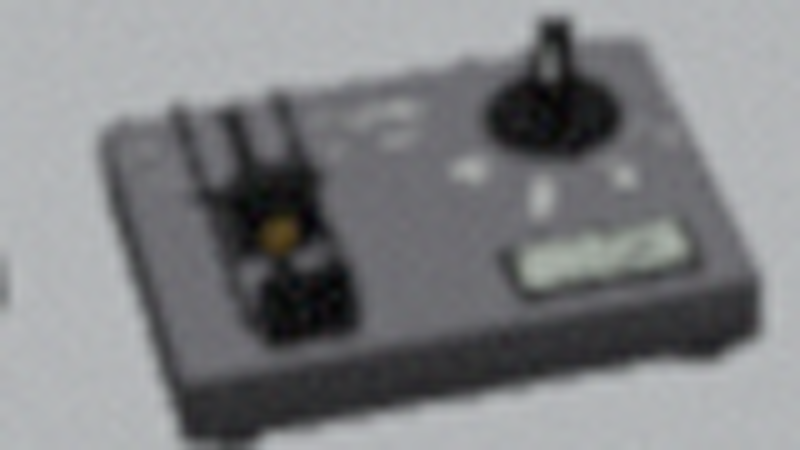

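The white line on the bar, at (550,65), points at the long pill at (540,195), so the selector has clicked into long cell. Now I move to the jaw.

>>> {"op": "arm_command", "data": {"plan": [[[0.0107, 0.0248, 0.01, 0, 0, 0, 0.4], [0.0107, 0.0248, 0.01, 0, 0, 0, 0.4], [0.0107, 0.0248, 0.01, 0, 0, 0, 0.4], [0.0107, 0.0248, 0.01, 0, 0, 0.011, 0.4], [0, 0, 0.02, 0, 0, 0, 0.4], [0, 0, 0.01, 0, 0, 0, 0.4], [0, 0, 0, 0, 0, 0, 0.4], [0, 0, 0, 0, 0, 0, 0.4]]]}}

```text
time: 8.92
eef_pos: [0.5247, -0.0661, 0.0987]
orientation: [-3.131, 0.255, 0.003]
wrist_force: [0.9, 0.7, 0.1]
gripper_width: 0.0375
```

```bash
python3 - <<'E'
from h import *
todo([.5258,-.067,.065],-9.3)
E
```

```text
pos [ 0.5247 -0.0661  0.0987] th -9.31 toolz [-2.2e-03  8.0e-04 -1.0e+00] q6 -0.127 F [0.9 0.7 0.1] w 0.03748884821246163 t 8.9167
tool shift [0.0013 0.0007 0.0337] turn z -0.0002
```

>>> {"op": "arm_command", "data": {"plan": [[[0.001, 0.0005, 0.012, 0, 0, 0, 0.4], [0, 0, 0.012, 0, 0, 0, 0.4], [0, 0, 0.0097, 0, 0, 0, 0.4], [0, 0, 0, 0, 0, 0, 0.4], [0, 0, 0, 0, 0, 0, 0.4], [0, 0, 0, 0, 0, 0, 0.05], [0, 0, 0, 0, 0, 0, 0.05], [0, 0, 0, 0, 0, 0, 0.05]]], "grip_force": 30}}

```text
time: 9.58
eef_pos: [0.527, -0.0676, 0.0661]
orientation: [3.131, -0.256, 0.002]
wrist_force: [0.1, 1.0, 0.4]
gripper_width: 0.0209
```

>>> {"op": "arm_command", "data": {"plan": [[[0, 0, 0, 0, 0, 0, 0.05], [0, 0, 0, 0, 0, 0, 0.05], [0, 0, 0, 0, 0, 0, 0.05], [0, 0, 0, 0, 0, 0, 0.05], [0, 0, 0, 0, 0, 0, 0.05], [0, 0, 0, 0, 0, 0, 0.05], [0, 0, 0, 0, 0, 0, 0.05], [0, 0, 0, 0, 0, 0, 0.05]]], "grip_force": 30}}

```text
time: 10.25
eef_pos: [0.5255, -0.0673, 0.0658]
orientation: [-3.131, 0.256, 0.004]
wrist_force: [-4.6, 1.0, 5.2]
gripper_width: 0.0121
```

```bash
python3 - <<'E'
from h import *
todo([.5258,-.067,.065],-9.3)
E
```

```text
pos [ 0.5255 -0.0673  0.0658] th -9.36 toolz [-2.4e-03  3.0e-04 -1.0e+00] q6 -0.127 F [-4.6  1.   5.2] w 0.012148389001485979 t 10.25
tool shift [ 0.0003 -0.0004  0.0008] turn z -0.001
```

>>> {"op": "arm_command", "data": {"plan": [[[-0.005, 0, 0, 0, 0, 0, 0.05], [-0.006, 0, 0, 0, 0, 0, 0.05], [-0.006, 0, 0, 0, 0, 0, 0.05], [-0.006, 0, 0, 0, 0, 0, 0.05], [-0.006, 0, 0, 0, 0, 0, 0.05], [-0.006, 0, 0, 0, 0, 0, 0.05], [0, 0, 0, 0, 0, 0, 0.05], [0, 0, 0, 0, 0, 0, 0.05]]]}}

```text
time: 10.92
eef_pos: [0.4946, -0.0623, 0.0659]
orientation: [3.13, -0.257, 0.012]
wrist_force: [6.5, -0.6, -7.3]
gripper_width: 0.012
```

>>> {"op": "arm_command", "data": {"plan": [[[0, 0, 0, 0, 0, 0, 0.05], [0, 0, 0, 0, 0, 0, 0.05], [0, 0, 0, 0, 0, 0, 0.05], [0, 0, 0, 0, 0, 0, 0.05], [0, 0, 0, 0, 0, 0, 0.05], [0, 0, 0, 0, 0, 0, 0.05], [0, 0, 0, 0, 0, 0, 0.05], [0, 0, 0, 0, 0, 0, 0.05]]]}}

```text
time: 11.58
eef_pos: [0.495, -0.0624, 0.0659]
orientation: [3.13, -0.257, 0.012]
wrist_force: [7.3, -0.3, -6.1]
gripper_width: 0.0121
```

```bash
python3 - <<'E'
from h import *
todo([.4900,-.0614,.065],-9.3)
c=cap('scene'); cv2.imwrite('pics/m3.png',cv2.resize(c['color'][175:230,195:275],(800,550),interpolation=cv2.INTER_CUBIC))
d=cap('top'); cv2.imwrite('pics/m4.png',cv2.resize(d['color'][165:225,240:310],(700,600),interpolation=cv2.INTER_CUBIC))
E
```

```text
pos [ 0.495  -0.0624  0.0659] th -9.4 toolz [ 0.0076 -0.0013 -1.    ] q6 -0.136 F [ 7.3 -0.3 -6.1] w 0.012060256187318825 t 11.5833
tool shift [-0.0051 -0.0001  0.0009] turn z -0.0017
```

View pics/m3.png

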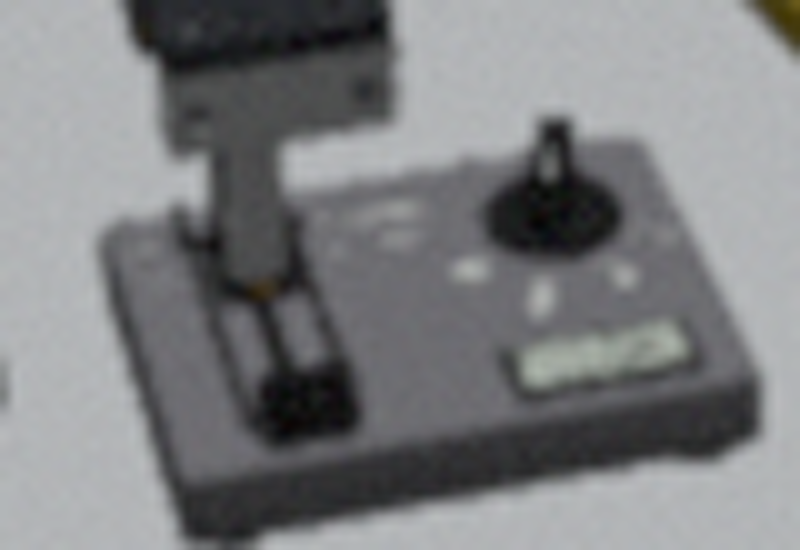

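View pics/m4.png

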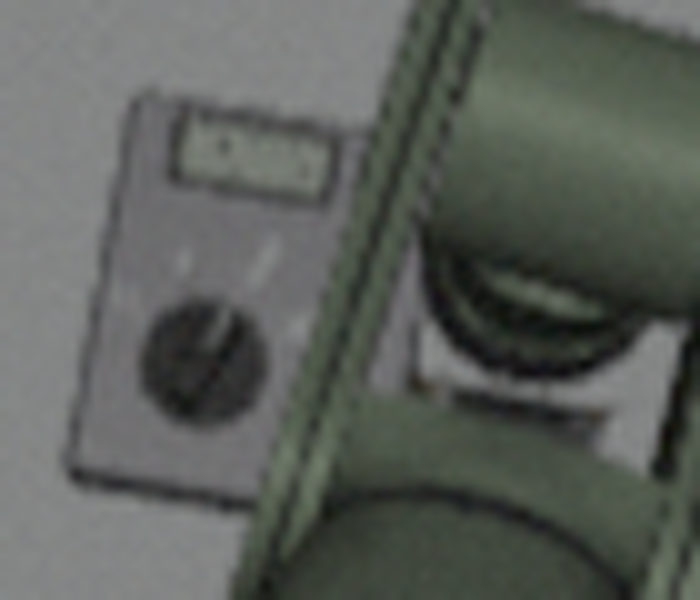

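Both views show the pointer on the long pill. The jaw is pinched and out about 31 mm, with the index end near (185,220) in the scene crop. It needs about 5 mm more.

>>> {"op": "arm_command", "data": {"plan": [[[-0.002, 0, 0, 0, 0, 0, 0.05], [-0.002, 0, 0, 0, 0, 0, 0.05], [-0.0012, 0, 0, 0, 0, 0, 0.05], [0, 0, 0, 0, 0, 0, 0.05], [0, 0, 0, 0, 0, 0, 0.05], [0, 0, 0, 0, 0, 0, 0.05], [0, 0, 0, 0, 0, 0, 0.05], [0, 0, 0, 0, 0, 0, 0.05]]]}}

```text
time: 12.35
eef_pos: [0.49, -0.0616, 0.066]
orientation: [3.13, -0.257, 0.013]
wrist_force: [8.0, -0.3, -7.1]
gripper_width: 0.0117
```

```bash
python3 - <<'E'
from h import *
todo([.4900,-.0614,.065],-9.3)
ims=[]
for _ in range(4): c=cap('scene'); ims.append(c['color'].astype(float))
m=np.mean(ims,0).astype(np.uint8)
# predicted line places, tester yaw -9.3
a=np.radians(-9.3); R=np.array([[np.cos(a),-np.sin(a)],[np.sin(a),np.cos(a)]]); T=np.array([.517,-.0145])
u0,v0=205,188
for nm,x,y,z in(('outer L',-46,-22,36),('outer L far',-46,-36,36),('outer R',-46,-78,36),('inner L',-31,-22,36),('idx L',-46,-28,42),('idx R',-46,-72,42)):
    p=np.r_[R@[x/1000,y/1000]+T,z/1000]; q=proj(c,p); print(nm,np.round(q,1),np.round((q-[u0,v0])*16))
cv2.imwrite('pics/m5.png',cv2.resize(m[v0:v0+30,u0:u0+40],(640,480),interpolation=cv2.INTER_CUBIC))
E
```

```text
pos [ 0.49   -0.0616  0.066 ] th -9.4 toolz [ 0.008  -0.0014 -1.    ] q6 -0.138 F [ 8.  -0.3 -7.1] w 0.01167464054290417 t 12.35
tool shift [-0.0001 -0.0002  0.001 ] turn z -0.0017
outer L [227.4 196.9] [358. 143.]
outer L far [223.2 197.6] [291. 154.]
outer R [210.4 199.9] [ 87. 190.]
inner L [228.4 199.5] [374. 183.]
idx L [225.5 195.7] [327. 123.]
idx R [212.1 198. ] [114. 160.]
```

View pics/m5.png

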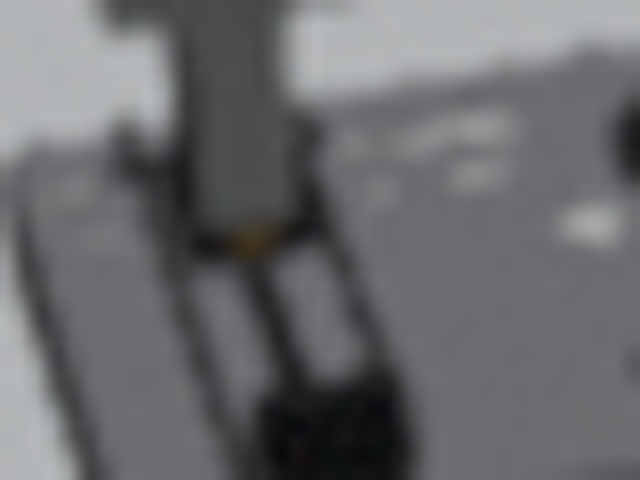

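The index ends are at (125,150) and (308,133). The outer line is at (75,185) and (350,140), and the inner marks are below it. After allowing for the 6 mm height difference it is close to aligned, so I'll check numerically with profiles along the slide.

```bash
python3 - <<'E'
from h import *
g=np.mean([manip.capture('scene')['color'].mean(2) for _ in range(12)],0); c=manip.capture('scene')
a=np.radians(-9.3); R=np.array([[np.cos(a),-np.sin(a)],[np.sin(a),np.cos(a)]]); T=np.array([.517,-.0145])
xs=np.arange(-64,-14,2.)
def prof(ys,z):
    o=[]
    for y in ys:
        q=np.array([proj(c,np.r_[R@[x/1000,y/1000]+T,z]) for x in xs],np.float32)
        o.append(cv2.remap(g.astype(np.float32),q[:,:1],q[:,1:],cv2.INTER_CUBIC)[:,0])
    return np.mean(o,0)
print(xs.astype(int))
for off in (20,24,28,32,36,40):
    print('mark y=-50+',off,np.round(prof([-50+off],.036)).astype(int)); print('mark y=-50-',off,np.round(prof([-50-off],.036)).astype(int))
for off in (18,20,22): 
    print('idx +',off,np.round(prof([-50+off],.042)).astype(int)); print('idx -',off,np.round(prof([-50-off],.042)).astype(int))
todo([.4900,-.0614,.065],-9.3)
E
```

```text
[-64 -62 -60 -58 -56 -54 -52 -50 -48 -46 -44 -42 -40 -38 -36 -34 -32 -30
 -28 -26 -24 -22 -20 -18 -16]
mark y=-50+ 20 [103  93  82  75  72  73  79  87  96 102 106 106 106 106 104 103 103 103
 104 104 104 105 107 106 106]
mark y=-50- 20 [89 83 76 68 61 59 63 69 78 84 86 88 86 83 82 82 83 85 87 87 87 84 81 80
 78]
mark y=-50+ 24 [123 115 110 106 107 111 115 119 121 120 117 112 110 110 112 114 116 117
 117 116 113 111 111 110 110]
mark y=-50- 24 [128 117 106  99  94  91  92  95 100 106 111 113 111 109 110 110 111 113
 113 113 112 109 108 108 108]
mark y=-50+ 28 [127 116 112 112 113 116 120 121 121 119 115 111 110 112 116 120 123 123
 121 117 114 111 110 110 110]
mark y=-50- 28 [132 121 114 112 111 113 116 117 115 114 112 111 110 112 115 117 118 118
 117 115 113 111 110 111 111]
mark y=-50+ 32 [127 116 109 109 109 110 111 113 115 116 116 115 112 111 112 113 112 111
 110 109 109 109 110 110 110]
mark y=-50- 32 [128 118 113 111 112 117 121 122 121 118 114 109 107 109 113 115 116 116
 115 113 111 110 110 111 110]
mark y=-50+ 36 [128 116 108 106 108 111 115 119 124 127 128 126 120 114 109 10
[... 546 characters left out ...]
5  56  50  47  49  54  57  59  60  61  59
  59  60  59  58  59  59  59]
idx + 20 [165 154 144 133 118 106  98  89  86  88  94 102 108 111 112 110 108 108
 109 110 111 111 110 109 108]
idx - 20 [151 131 114  96  82  76  72  65  57  53  54  59  66  72  75  77  77  74
  73  72  71  72  74  76  77]
idx + 22 [174 164 152 140 126 115 110 105 104 107 111 115 118 118 117 113 110 110
 112 113 114 115 116 115 113]
idx - 22 [166 150 133 117 101  93  86  77  70  66  68  73  81  89  94  97  95  91
  91  90  90  92  95  96  96]
pos [ 0.49   -0.0616  0.0659] th -9.4 toolz [ 0.0079 -0.0014 -1.    ] q6 -0.138 F [ 7.2  1.1 -6.2] w 0.011952963437580396 t 13.2
tool shift [-0.     -0.0002  0.0009] turn z -0.0017
```

```bash
python3 -c "
from h import *
print(manip.sign_off())"
```

```text
the job is handed in; nothing more can be done
None
```

The selector is on the long-cell mark, and the jaw is held at the outer (long-cell) mark with the gripper still on it. I handed the job in at about 13 s of the 48 s allowed.

- **Selector:** I turned it 80° clockwise from off and let it go. Both cameras then showed the pointer on the long pill sign.
- **Jaw:** I pinched it at home with 30 N and pulled it out 36 mm by the measured tool position. The wrist force is about 7–8 N along the slide, which agrees with the spring at the outer mark.
- **Index:** The image profiles put it at own x of about -46 to -47 mm, against the mark at -46 mm.
- **Disagreement:** The outer line itself measured at about -49.5 mm. I put that down to the dark index right beside it in the picture, because the inner line came out at -31 mm as it should. I therefore relied on the measured 36 mm of travel.
- **Other objects:** I planned the moves to stay clear of the lantern, cell, coaster, pot and brush. I made no final check of their positions.

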